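# Lock the bench pin onto the sloping work stand

## Task

Pick up the bench pin that is screwed to the steel keyhole plate, press the wide ends of its two keyholes down over the two stud heads on the sloping work stand, and slide it down the slope towards the stand's low front edge until it is fully home and the spring plunger clicks up into its hole. Go by feel: a light, steady push (about 1 to 2 kg) is all it needs, so never force or ram it against the studs. Let go of it there, and leave the other things on the bench where they lie.

Things in the scene. Friction and masses are not known exactly. Their poses are not given: they have to be found in the camera images.
- pin: Bench pin, loose, 420 to 680 g: steel plate 100 (x) x 124 (y) x 5 mm with two keyholes; on it, along x, a pale beech wedge 40 mm wide with upright sides and level top (x -20 to +40 mm, 45 mm above the plate's underside), thinning to a notched nose at x = -105 mm. Origin: centre of the plate's underside; z up through the wood, x away from the nose. Starts flat on the bench, wood up.
- pin_grip (a point): Point in the wedge where to grip it by its 40 mm wide sides (along y): the pin's x = -8 mm (between the keyholes' wide ends), y = 0, 34 mm above the plate's underside, 11 mm below the wedge's level top. Axes as the pin's.
- pin_wide (a point): Midpoint between the wide ends of the two keyholes, on the plate's underside: the pin's x = -8 mm, y = 0. The keyholes lie at y = +44 and -44 mm. Each wide end is a round hole 18.5 mm across; from it a slot 10 mm wide runs to the pin's +x and ends, rounded, 21 mm from the wide end's centre. Axes as the pin's.
- pin_hole (a point): Centre of the plunger hole, 11.6 mm across, through the plate: the pin's x = +37, y = +44 mm, on the plate's underside.
- stand: Grey work stand, fixed to the bench, 175 (x) x 160 (y) mm. Origin: centre of its foot on the bench; z up. Its top is a bare steel face plate 154 x 136 mm, sloping 15 degrees: low at the front (-x), 50 mm above the bench, high at the back (+x), 90 mm. Two headed studs stand square out of the face, side by side; a small round-topped spring plunger stands upslope of the left one.
- slope (a point): Nominal midpoint between the studs, in the plane of the face, 70 mm above the bench. x up the slope, y across (left when looking upslope), z square out of the face. Studs at y = +44 and -44 mm. The face plate is bolted on through slotted holes: studs and plunger together really sit up to 8 mm off in x and 5 mm off in y. This is not measured: find it by feel or sight. Height and angles are exact.
- stud_top (a point): Point 10.5 mm out of the face above slope: the height of the stud heads' tops (same unmeasured offset in x and y). Heads 15 mm across with a 0.8 mm chamfer round the top, undersides 6.5 mm out of the face; shanks 8 mm across. Fitted, pin_wide lies between the studs (1.7 mm play each way); fully home, shanks against the slot ends, it is 17 mm downslope of that.
- plunger (a joint): Spring plunger, nominally at x = +28, y = +44 mm of slope, m: 0 = standing 4.5 mm out of the face, about 0.004 = flush. 4 N starts it, 8 N holds it flush. A plate laid over it must be kept pressed to within 1 mm of the face to slide under the stud heads. Back to 0 when the plate's hole comes over it, fully home (also 0 with nothing on it).
- spare: Bystander: plain beech bench pin without a plate, 145 x 40 x 40 mm wedge, loose. Origin on its underside, nose to -x.
- hammer: Bystander: small hammer about 200 mm long, lying on the bench.
- file: Bystander: flat file with a blue handle, 260 mm long, lying on the bench.
- block: Bystander: steel bench block 65 x 65 x 19 mm.
- jar: Bystander: small glass jar 52 mm across, 50 mm high, steel cap.
- loupe: Bystander: black eye loupe 34 mm across, 26 mm high.
- ringtray: Bystander: dark wooden tray 120 x 90 x 18 mm with rings in it.
Things that resemble listed ones, but are neither listed nor needed, are in the scene too. Of the things shaped like the stand, the grey one is meant.

How it is judged:
On the way:
1. the plate lies pressed flat on the stand's face, both stud heads through the wide ends of the keyholes, the plunger pushed down (x of pin in the frame of slope between -0.0025 and 0.0185 m and y of pin in the frame of slope between -0.0075 and 0.0075 m and z of pin in the frame of slope between -0.0025 and 0.0025 m and angle between the z axis of pin and the z axis of slope, either way round below 0.05 rad and angle between the x axis of pin and the x axis of slope, either way round below 0.12 rad and value of joint plunger above 0.0025 m), for 0.1 s.
At the end, for the whole second after the job is handed in: The pin's plate lies flat on the stand's face (underside within 2.5 mm of it, within 3 degrees, nose downslope), slid down under both stud heads with its plunger hole over the plunger, which has come up again (joint under 1 mm); it is at rest and nothing holds it (x of pin in the frame of slope between -0.0195 and 0.0015 m and y of pin in the frame of slope between -0.0075 and 0.0075 m and z of pin in the frame of slope between -0.0025 and 0.0025 m and angle between the z axis of pin and the z axis of slope, either way round below 0.05 rad and angle between the x axis of pin and the x axis of slope, either way round below 0.12 rad and value of joint plunger below 0.001 m and linear speed of pin below 0.01 m/s and contact force between the fingers and pin below 0.1 N); the robot touches nothing.
It fails at once if the plate is forced: more than 45 N between the pin and the stand (contact force between pin and stand above 45 N).
It fails at once if another thing on the bench is shifted by more than 30 mm (distance of any of spare, hammer, file, block, jar, loupe, ringtray from where it was at the start of the episode above 0.03 m).
It also fails if it takes over 72 s, if anything falls off the work surface, if the arm or the gripper's body presses on something with over 40 N, if the wrist force passes 120 N, or if a joint passes its speed limit or range.

## Robot

A 7-joint arm with a two-finger parallel gripper is mounted at the origin on the work surface. World frame = base frame: x ahead of the robot, y to its left, z up, the work surface at z = 0. Lengths are in m, angles in rad, forces in N, time in s.
With the tool pointing down it reaches from about 0.425 to 0.875 m from the base axis. Payload 4.7 kg.
Tool frame: the origin (TCP) lies at the very end of the fingers, on their centre line; the grasp point (between the pads) lies 19 mm behind it; z points along the fingers, y is the line along which they close (so a half turn about z gives the same grasp; the last joint's range is limited). The gripper opens to 87 mm and grips with 3 to 60 N. Pads are 19 mm wide; open, the fingers measure 117 mm over their backs; the gripper's body (75 mm by 190 mm) begins 51 mm behind the grasp point.
Start: joints at [-1.162, 0.321, -0.07, 1.45, 0.023, 1.371, -0.057], TCP at [0.25, 0.6, 0.223] pointing down, gripper open.
Joint ranges: [-2.86, 2.86], [-0.3, 2.09], [-1.38, 1.24], [0.06, 2.45], [-1.56, 4.7], [0.09, 2.05], [-2.69, 2.69]. Speed limits (rad/s): [2.57, 2.57, 3.14, 3.14, 3.14, 3.14, 3.14].

## Interface

Orientations are given as a rotation vector (axis times angle).
In Python, from bench import get_state, get_image, get_calibration, close_job gives the robot as it stands.
- The arm moves only by the shell command python3 -m crank 'ROWS' [FORCE]. ROWS is JSON, a list of rows, each a list of 5 numbers: the opening, from 0 (shut) to 1 (fully open), then the shift along the world's x, y, z in units of 0.2 m (1.0 is 0.2 m), then the turn about the world's z in units of 2 pi rad (1.0 is 2 pi rad). A call has 1 to 5 rows; each row is the pose to reach, as a shift and turn from the pose commanded when the call began, turning the shorter way round; what a row does not reach only later rows make up. A row lasts 1/8 s, in which the tool goes at most 62.5 mm and 10.7 degrees, less where a joint would pass 70% of its speed; a pose out of reach is approached as far as the arm can. A call with a number of a shift or a turn outside -1 to 1 is refused whole. A call with a gripper value outside its range is refused whole. The fingers move at their own pace and stop on an object; FORCE is the grip in N (left out, the last holds). Time passes only in rows, so rows that repeat a pose let the fingers close. It gives the time, the measured TCP pose, the force, the opening and the grip force at its end, in the units of the state.
- get_state(): the state, without advancing time (a new reading comes with each control period).
- get_image(name): name is "side" or "top" or "wrist"; returns the picture (420x560x3 uint8, red, green, blue); there is no depth.
- get_calibration(name): a dict with "fovy" (degrees; the focal length in pixels is half the picture's height over the tangent of half this angle, whatever the lens; pixels are square), "cx", "cy" (the principal point, pixels), "k1" (the pictures are not rectified: a ray, as slopes to the right and down, at radius r is drawn at 1 + k1 r^2 times it, then the intrinsics apply), "R" (3x3) and "t" (3): a world point X has camera coordinates R X + t. Camera axes: x right, y down, z forward; pixel columns grow to the right and rows downward; lengths in m; the calibration is good to about 2 mm. A picture is of the moment at which its call begins: read the wrist's pose just before it. get_calibration takes no time and is no camera call; for the wrist camera it gives the pose at the moment of the call.
- close_job(): hands the job in; it is judged then, once.
The state is a dict: "time": time; "joint_positions": joint angles; "qd": joint speeds; "joint_torque": joint torques, N m; "position": TCP position; "tool_rot": TCP orientation; "ft_force": force on the tool from outside, world axes, zero at the start; "torque": the same for the moment, N m; "grip_width": opening from 0.0 (shut) to 1.0 (fully open); "grip_force": force on a finger pad.
Only numpy, scipy, OpenCV 4.12 (cv2) and the standard library are available. Lean on these libraries where they do the work, as an engineer would, in place of code of your own. Each camera call takes 0.05 s, during which the arm holds its last target. There are 200 camera calls.

## Working session

There is one attempt and no reset: what is moved stays moved. The work goes in short steps, Python scripts to look and compute and a shell command to move; the robot and the scene stay as the last step left them, time stands still between calls to the robot, and variables do not carry over. Pictures are saved under pics/ and viewed, at most 10 in all, crops included, and the job is handed in when it is done.

```bash
mkdir -p pics; ls
cat > h.py <<'E'
import numpy as np, cv2
from bench import *
def und(c,uv):
    f=210/np.tan(np.radians(c["fovy"])/2)
    d=(np.array(uv,float)-[c["cx"],c["cy"]])/f
    s=d.copy()
    for _ in range(30): s=d/(1+c["k1"]*(s@s))
    return s
def ray(c,uv):
    s=und(c,uv);R=np.array(c["R"]);t=np.array(c["t"])
    return -R.T@t, R.T@np.array([s[0],s[1],1.])
def onz(c,uv,z):
    o,d=ray(c,uv);return o+d*(z-o[2])/d[2]
def onplane(c,uv,p,n):
    o,d=ray(c,uv);return o+d*(np.dot(n,p-o)/np.dot(n,d))
def proj(c,X):
    f=210/np.tan(np.radians(c["fovy"])/2)
    p=np.array(c["R"])@np.array(X,float)+np.array(c["t"]);s=p[:2]/p[2]
    return s*(1+c["k1"]*(s@s))*f+[c["cx"],c["cy"]]
def save(n,im): cv2.imwrite(f"pics/{n}.png",np.ascontiguousarray(im[:,:,::-1]))
E
python3 - <<'E'
from h import *
s=get_state();print({k:np.round(v,3).tolist() for k,v in s.items()})
ims={n:get_image(n) for n in("top","side")}
for n in ims: save(n,ims[n]); c=get_calibration(n);print(n,c)
E
```

```text
pics
{'time': 0.0, 'joint_positions': [-1.162, 0.322, -0.07, 1.452, 0.023, 1.371, -0.057], 'qd': [0.001, -0.001, 0.001, 0.001, 0.0, -0.001, -0.0], 'joint_torque': [0.0, -49.129, -0.404, -31.252, -0.064, 0.044, 0.0], 'position': [0.25, 0.599, 0.221], 'tool_rot': [-0.616, -3.08, 0.003], 'ft_force': [-0.556, -0.428, 0.496], 'torque': [0.079, 0.032, -0.004], 'grip_force': 0.0, 'grip_width': 0.999}
top {'fovy': 55.389767226196206, 'cx': 283.4656322251076, 'cy': 208.5870168562212, 'k1': -0.010783544735709385, 'R': array([[-0.01030019, -0.99948824,  0.0302848 ],
       [-0.9996705 ,  0.0095805 , -0.02381379],
       [ 0.02351146, -0.03052011, -0.99925759]]), 't': array([-0.02545394,  0.48901601,  1.14510945])}
side {'fovy': 56.41061145572127, 'cx': 285.71599478981705, 'cy': 216.82119692827737, 'k1': 0.010915543470185658, 'R': array([[ 0.68686696, -0.72655932, -0.01803724],
       [-0.38765713, -0.34526072, -0.85470286],
       [ 0.61476478,  0.59405942, -0.51880408]]), 't': array([-0.35132023,  0.26697512,  0.72718951])}
```

View pics/top.png

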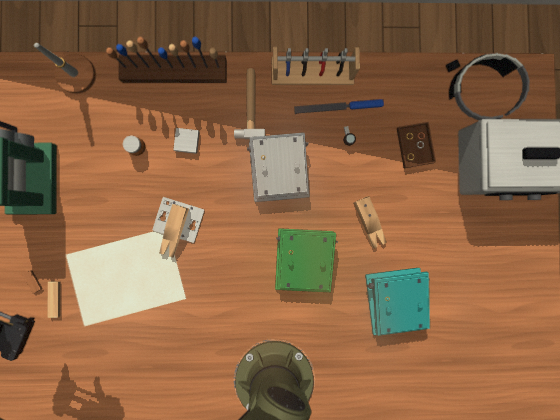

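View pics/side.png

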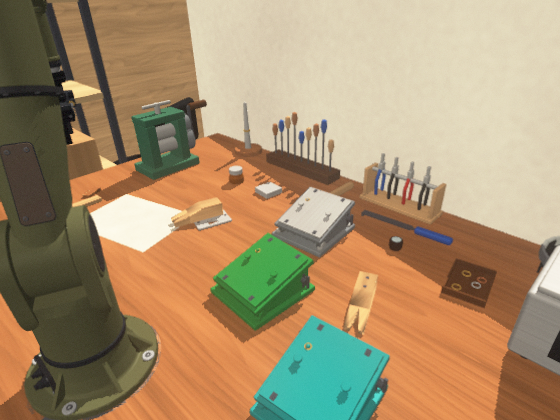

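The top view shows the bench. Candidates for each item I need:
- **Pin:** a wedge on a steel plate at (178,222). A plain wedge at (370,222) is the spare, and a small plain block at (53,300) is neither.
- **Stand:** grey at (280,167), green at (305,261), teal at (400,303).

By the description I choose the pin at (178,222) and the grey stand at (280,167). I'll check both in one close crop.

Run:
```python
from h import *
im=cv2.imread("pics/top.png")
cr=im[120:265,140:320]
cv2.imwrite("pics/crop.png",cv2.resize(cr,None,fx=4,fy=4,interpolation=cv2.INTER_CUBIC))
c=get_calibration("top")
for uv,z in [((178,222),.005),((280,167),.07),((305,262),.07),((20,330),.22)]: print(uv,onz(c,uv,z).round(3))
```

```text
(178, 222) [0.453 0.272 0.005]
(280, 167) [ 0.601 -0.02   0.07 ]
(305, 262) [ 0.342 -0.085  0.07 ]
(20, 330) [0.211 0.584 0.22 ]
```

View pics/crop.png

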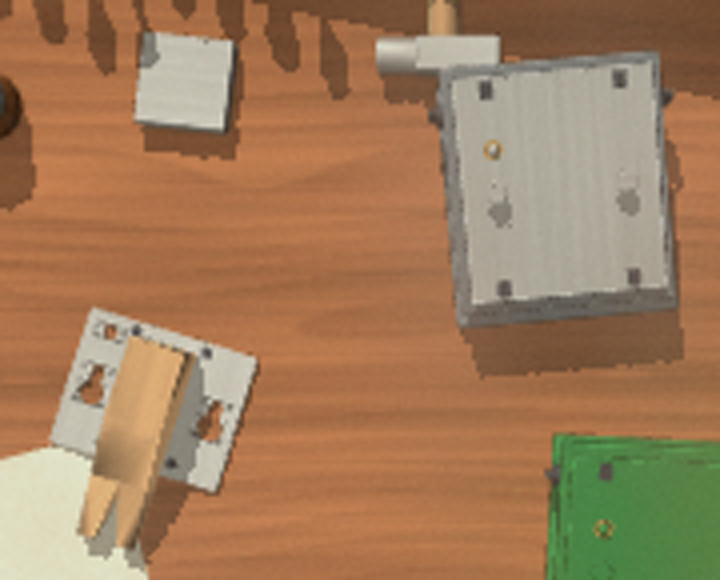

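The crop confirms both choices:
- **Pin:** plate corners at crop (93,308), (258,358), (215,493), (50,443). The keyholes are at (92,385) and (212,422), the plunger hole at (110,330), and the nose at lower left.
- **Grey stand:** face corners at about (445,68), (658,55), (674,292), (466,305), with the brass plunger at (492,150). Upslope is up in the image.

Run:
```python
from h import *
c=get_calibration("top")
P=lambda q:np.array(q)/4+[140-.375,120-.375]
k=[onz(c,P(q),.005) for q in[(93,308),(258,358),(215,493),(50,443)]]
print("pin sides",[round(np.linalg.norm(k[i]-k[i-1])*1000) for i in range(4)])
ce=np.mean(k,0);ax=(k[0]+k[1]-k[2]-k[3])[:2];yaw=np.arctan2(ax[1],ax[0])
g=ce[:2]-.008*np.array([np.cos(yaw),np.sin(yaw)])
print("pin",ce.round(4),"yaw",np.degrees(yaw).round(1),"grip",g.round(4))
s=[onz(c,P(q),z) for q,z in[((445,68),.09),((658,55),.09),((674,292),.05),((466,305),.05)]]
print("stand sides",[round(np.linalg.norm(s[i]-s[i-1])*1000) for i in range(4)])
sc=np.mean(s,0);ax=(s[0]+s[1]-s[2]-s[3])[:2];sy=np.arctan2(ax[1],ax[0])
print("slope",sc.round(4),"yaw",np.degrees(sy).round(1))
st=get_state();from scipy.spatial.transform import Rotation as Ro
R=Ro.from_rotvec(st["tool_rot"]).as_matrix();print("tool y yaw",np.degrees(np.arctan2(R[1,1],R[0,1])))
d=g-st["position"][:2];print("shift units",d/.2)
w=get_calibration("wrist");print("wristcam pos",-np.array(w["R"]).T@w["t"],"fwd",np.array(w["R"])[2],w["fovy"])
```

```text
pin sides [101, 123, 101, 123]
pin [0.4598 0.2711 0.005 ] yaw -17.8 grip [0.4522 0.2736]
stand sides [162, 143, 162, 144]
slope [ 0.6058 -0.0199  0.07  ] yaw 4.3
tool y yaw 67.37903709743863
shift units [ 1.01147484 -1.62956168]
wristcam pos [0.17667982 0.63033641 0.38393982] fwd [ 0.2630739  -0.1111092  -0.95835634] 71.13188980472022
```

```bash
python3 -m crank '[[1,0.1,-0.17,0,0],[1,0.2,-0.34,0,0],[1,0.3,-0.51,0,0.013],[1,0.4,-0.68,0,0.013],[1,0.5,-0.82,0,0.013]]'; python3 -m crank '[[1,0.1,-0.17,0,0],[1,0.2,-0.34,0,0],[1,0.3,-0.51,0,0],[1,0.4,-0.68,0,0],[1,0.51,-0.81,0,0]]'; python3 -m crank '[[1,0,0,0,0],[1,0,0,0,0]]'
python3 - <<'E'
from h import *
import pickle
c=get_calibration("wrist");st=get_state();im=get_image("wrist");save("w1",im);pickle.dump((c,st),open("w1.pkl","wb"))
E
```

```text
time: 0.72
position: [0.3506, 0.4343, 0.2222]
tool_rot: [-0.491, -3.103, 0.001]
ft_force: [-0.6, 1.2, 0.3]
grip_width: 1.0
grip_force: 0.0
time: 1.35
position: [0.4524, 0.2723, 0.2223]
tool_rot: [-0.491, -3.103, 0.001]
ft_force: [0.8, 0.3, 0.4]
grip_width: 0.998
grip_force: 0.0
time: 1.6
position: [0.4513, 0.2746, 0.2222]
tool_rot: [-0.489, -3.102, -0.0]
ft_force: [0.2, 0.8, -0.2]
grip_width: 0.999
grip_force: 0.0
```

View pics/w1.png

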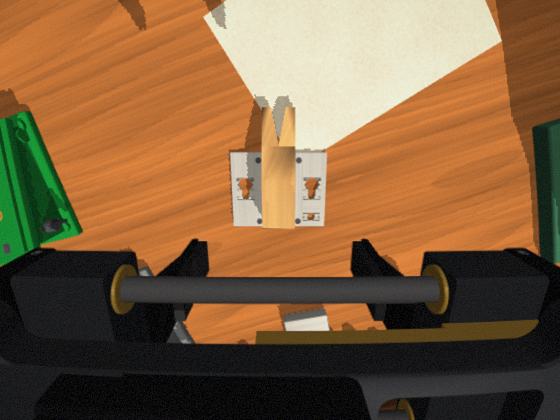

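The wrist view shows the pin with its nose up in the image. Plate corners are near (231,152), (327,151), (324,227), (234,226), and the keyholes are at (245,187) and (312,187).

Run:
```python
from h import *
import pickle
c,st=pickle.load(open("w1.pkl","rb"))
im=cv2.imread("pics/w1.png");hsv=cv2.cvtColor(im,cv2.COLOR_BGR2HSV)
m=((hsv[:,:,1]<40)&(hsv[:,:,2]>120)).astype(np.uint8);m[:140]=0;m[240:]=0;m[:,:215]=0;m[:,340:]=0
m=cv2.morphologyEx(m,cv2.MORPH_OPEN,np.ones((3,3)))
ys,xs=np.nonzero(m)
# straight edges by row extremes; corners by line fits
L=[(y,xs[ys==y].min()-.5) for y in range(158,222)];R=[(y,xs[ys==y].max()+.5) for y in range(158,222)]
cols=list(range(237,258))+list(range(302,322))
T=[(x,ys[xs==x].min()-.5) for x in cols if (xs==x).any()];B=[(x,ys[xs==x].max()+.5) for x in cols if (xs==x).any()]
def rf(a):
    a=np.array(a);
    for _ in range(4):
        p=np.polyfit(a[:,0],a[:,1],1);r=np.abs(np.polyval(p,a[:,0])-a[:,1]);a=a[r<=max(1,1.5*np.median(r))]
    return p
l,r,t,b=map(rf,(L,R,T,B))
def X(h,v): # y=h x ; x=v y
    y=(h[0]*v[1]+h[1])/(1-h[0]*v[0]);return (np.polyval(v,y),y)
cs=[X(t,l),X(t,r),X(b,r),X(b,l)];print(np.round(cs,1).tolist())
k=[onz(c,q,.005) for q in cs]
print([round(np.linalg.norm(k[i]-k[i-1])*1000,1) for i in range(4)])
ce=np.mean(k,0);ax=(k[2]+k[3]-k[0]-k[1])[:2];yaw=np.arctan2(ax[1],ax[0])
e=np.array([np.cos(yaw),np.sin(yaw)]);g=ce[:2]-.008*e
print("pin",ce.round(4),np.degrees(yaw).round(2),"grip",g.round(4))
from scipy.spatial.transform import Rotation as Ro
Rm=Ro.from_rotvec(st["tool_rot"]).as_matrix();ty=np.degrees(np.arctan2(Rm[1,1],Rm[0,1]))
print("tool y",ty,"turn",(np.degrees(yaw)+90-ty)/360,"shift",(np.append(g,.015)-st["position"])/.2)
```

```text
[[230.2, 155.4], [326.4, 137.1], [322.6, 225.5], [233.8, 225.5]]
[np.float64(95.7), np.float64(124.8), np.float64(118.7), np.float64(122.2)]
pin [0.4561 0.2715 0.005 ] -17.68 grip [0.4485 0.2739]
tool y 72.09369736745504 turn 0.0006264841448503391 shift [-0.01443461 -0.00338036 -1.03614222]
```

Run:
```python
from h import *
import pickle
c,st=pickle.load(open("w1.pkl","rb"))
for t in (151.5,):
    k=[onz(c,q,.005) for q in[(230.3,t),(327,t),(322.6,225.8),(233.8,225.8)]]
    print([round(np.linalg.norm(k[i]-k[i-1])*1000,1) for i in range(4)])
    yb=k[3]-k[2];print("yaw from back/front/sides",[np.degrees(np.arctan2(*v)).round(2) for v in [((k[2]-k[3])[1],(k[2]-k[3])[0]),((k[1]-k[0])[1],(k[1]-k[0])[0]),((k[3]+k[2]-k[0]-k[1])[1],(k[3]+k[2]-k[0]-k[1])[0])]])
    ce=np.mean(k,0);ax=(k[2]+k[3]-k[0]-k[1])[:2];e=ax/np.linalg.norm(ax)
    g=ce[:2]-.008*e;print(ce,g,(g-st["position"][:2])/.2)
```

```text
[np.float64(101.1), np.float64(123.9), np.float64(101.1), np.float64(122.2)]
yaw from back/front/sides [np.float64(72.21), np.float64(72.2), np.float64(-18.19)]
[0.45956581 0.27089188 0.005     ] [0.45196544 0.27338873] [ 0.00309428 -0.00617099]
```

```bash
python3 -m crank '[[1,0.003,-0.006,-0.22,0],[1,0.003,-0.006,-0.45,0],[1,0.003,-0.006,-0.68,0],[1,0.003,-0.006,-0.85,0],[1,0.003,-0.006,-0.9,0]]'; python3 -m crank '[[1,0,0,-0.07,0],[1,0,0,-0.135,0],[1,0,0,-0.135,0],[0.3,0,0,-0.135,0],[0.3,0,0,-0.135,0]]' 30;python3 -m crank '[[0.3,0,0,-0,0],[0.3,0,0,-0,0],[0.3,0,0,0,0]]' 30
```

```text
time: 2.28
position: [0.4503, 0.273, 0.0403]
tool_rot: [-0.486, -3.1, 0.004]
ft_force: [0.4, 0.5, -0.2]
grip_width: 0.999
grip_force: 0.0
time: 2.9
position: [0.4532, 0.2731, 0.0163]
tool_rot: [0.49, 3.102, 0.002]
ft_force: [0.1, -0.1, 1.0]
grip_width: 0.855
grip_force: 0.0
time: 3.28
position: [0.4527, 0.2728, 0.0157]
tool_rot: [0.49, 3.103, 0.0]
ft_force: [0.7, -0.2, 0.4]
grip_width: 0.512
grip_force: 0.0
```

```bash
python3 -m crank '[[0.3,0,0,0,0],[0.3,0,0,0,0],[0.3,0,0,0.1,0],[0.3,0,0,0.3,0],[0.3,0,0,0.55,0]]' 40;python3 -m crank '[[0.3,0.15,-0.1,0.2,0.015],[0.3,0.35,-0.25,0.4,0.03],[0.3,0.52,-0.4,0.5,0.045],[0.3,0.68,-0.55,0.5,0.061],[0.3,0.74,-0.61,0.5,0.061]]' ;python3 -m crank '[[0.3,0,0,0,0],[0.3,0,0,0,0]]'
python3 - <<'E'
from h import *
import pickle
c=get_calibration("wrist");st=get_state();im=get_image("wrist");save("w2",im);pickle.dump((c,st),open("w2.pkl","wb"))
E
```

```text
time: 3.9
position: [0.4508, 0.2716, 0.1244]
tool_rot: [-0.489, -3.1, 0.006]
ft_force: [0.1, 0.9, -4.7]
grip_width: 0.456
grip_force: 40.0
time: 4.53
position: [0.6017, 0.147, 0.2242]
tool_rot: [0.103, -3.138, 0.004]
ft_force: [0.1, -0.7, -6.0]
grip_width: 0.458
grip_force: 40.0
time: 4.78
position: [0.599, 0.1529, 0.2246]
tool_rot: [0.113, -3.137, -0.002]
ft_force: [0.1, 0.7, -4.3]
grip_width: 0.454
grip_force: 40.0
```

View pics/w2.png

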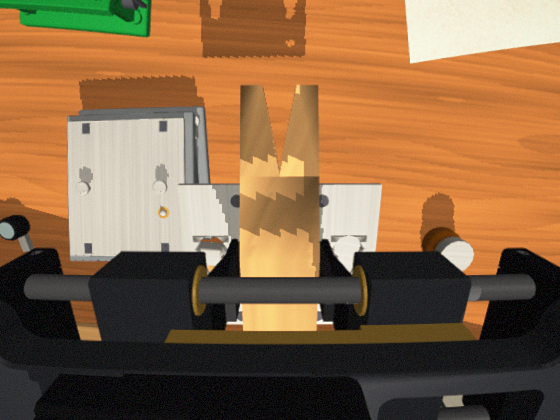

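The view shows the pin held level, with the plate's front corners at about (180,184) and (382,184). The stand's stud heads are at (83,187) and (160,187), and the plunger is at (163,212). I'll enlarge this to read the positions precisely.

Run:
```python
from h import *
im=cv2.imread("pics/w2.png")
a=cv2.resize(im[160:225,60:190],None,fx=6,fy=6,interpolation=cv2.INTER_CUBIC)
b=cv2.resize(im[100:270,60:210],None,fx=1.1,fy=1.1)
cv2.imwrite("pics/w2c.png",a)
```

```text
(no output)
```

View pics/w2c.png

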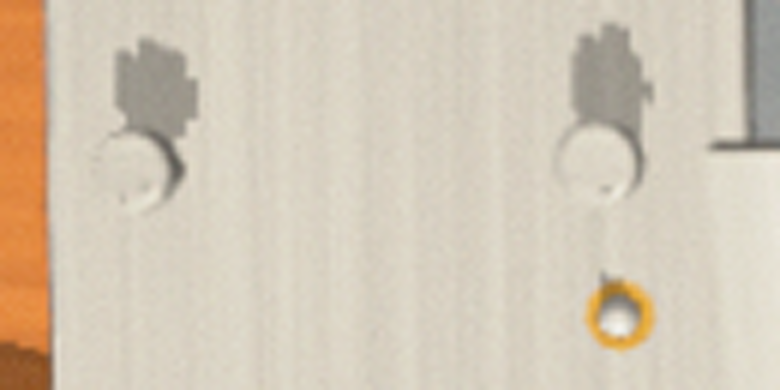

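The crop shows head tops centred near crop (133,171) and (597,164), each about 80 px across, and the plunger collar at (620,314).

Run:
```python
from h import *
import pickle
from scipy.spatial.transform import Rotation as Ro
c,st=pickle.load(open("w2.pkl","rb"))
P=lambda q:np.array(q)/6+[60-.417,160-.417]
sy=np.radians(4.3);s0=np.array([.6058,-.0199,.07])
for it in range(3):
    ex=np.array([np.cos(sy)*np.cos(np.radians(15)),np.sin(sy)*np.cos(np.radians(15)),np.sin(np.radians(15))])
    ey=np.array([-np.sin(sy),np.cos(sy),0]);n=np.cross(ex,ey)
    a=onplane(c,P((133,171)),s0+n*.0105,n);b=onplane(c,P((597,164)),s0+n*.0105,n)
    sy=np.arctan2(-(b-a)[0],(b-a)[1])
p=onplane(c,P((620,314)),s0,n)
mid=(a+b)/2
print("studs",a.round(4),b.round(4),"dist",np.linalg.norm(b-a)*1000,"yaw",np.degrees(sy))
print("mid off",((mid-s0)@ex*1000).round(1),((mid-s0)@ey*1000).round(1),"plunger rel mid",((p-mid)@ex*1000).round(1),((p-mid)@ey*1000).round(1))
m0=mid-n*.0105;print("mid on face",m0.round(4))
# face corners in w2
print("top-view plunger", onplane(get_calibration("top"),np.array((492,150))/4+[139.6,119.6],s0,n).round(4),"w2",p.round(4))
# held pin
z=st["position"][2]-.010
R=Ro.from_rotvec(st["tool_rot"]).as_matrix();ty=R[:,1];print("TCP",st["position"],"tool y deg",np.degrees(np.arctan2(ty[1],ty[0])))
im=cv2.imread("pics/w2.png");g=cv2.cvtColor(im,cv2.COLOR_BGR2HSV)
fl=onz(c,(180,184),z);fr=onz(c,(382,184),z);print("front edge",np.linalg.norm(fr-fl)*1000,np.degrees(np.arctan2((fr-fl)[1],(fr-fl)[0])))
yv=(fr-fl)/np.linalg.norm(fr-fl);xv=np.cross(yv,[0,0,1])
w=(fl+fr)/2+xv*.042;print("pin_wide",w.round(4),"vs TCP",((w-st["position"])@xv*1000).round(1),((w-st["position"])@yv*1000).round(1))
```

```text
studs [ 0.6045 -0.0643  0.0795] [0.5971 0.0231 0.0795] dist 87.79434385414667 yaw 4.797752710532347
mid off -2.4 -0.3 plunger rel mid 27.4 43.4
mid on face [ 0.6035 -0.0204  0.0694]
top-view plunger [0.627  0.0269 0.0767] w2 [0.6263 0.0251 0.0765]
TCP [0.59904951 0.1529245  0.22462685] tool y deg 94.14153950250235
front edge 121.77920757490048 94.23397354911329
pin_wide [0.5981 0.1544 0.2146] vs TCP -0.8 1.5
```

```bash
python3 -m crank '[[0.3,-0.1,-0.06,-0.05,0.0015],[0.3,-0.3,-0.2,-0.2,0.0015],[0.3,-0.5,-0.4,-0.4,0.0015],[0.3,-0.63,-0.465,-0.6,0.0015],[0.3,-0.63,-0.465,-0.67,0.0015]]' 25;python3 -m crank '[[0.3,0,0,0,0],[0.3,0,0,-0.05,0],[0.3,0,0,-0.1,0],[0.3,0,0,-0.12,0]]' ; python3 -m crank '[[0.3,0,0,-0.02,0],[0.3,0,0,-0.04,0]]'
```

```text
time: 5.45
position: [0.4686, 0.0571, 0.0883]
tool_rot: [0.125, -3.131, 0.0]
ft_force: [-0.3, 0.9, -4.4]
grip_width: 0.456
grip_force: 25.0
time: 5.95
position: [0.4746, 0.0583, 0.0673]
tool_rot: [0.126, -3.138, -0.0]
ft_force: [-3.5, 1.8, 2.2]
grip_width: 0.457
grip_force: 25.0
time: 6.2
position: [0.4732, 0.0585, 0.0596]
tool_rot: [0.125, -3.136, -0.001]
ft_force: [-6.0, 1.8, 1.8]
grip_width: 0.456
grip_force: 25.0
```

```bash
python3 -m crank '[[0.3,0,0,-0.015,0],[0.3,0,0,-0.03,0],[0.3,0,0,-0.03,0]]' ; python3 -m crank '[[0.3,0,0,0.15,0],[0.3,0,0,0.4,0],[0.3,0,0,0.6,0],[0.3,0,0,0.6,0],[0.3,0,0,0.6,0]]' 40
python3 - <<'E'
from h import *
import pickle
c=get_calibration("wrist");st=get_state();im=get_image("wrist");save("w3",im);s=get_image("side");pickle.dump((c,st),open("w3.pkl","wb"))
cv2.imwrite("pics/w3s.png",np.hstack([im[60:300,130:430],cv2.resize(s[100:300,130:400],None,fx=1.2,fy=1.2)])[:,:,::-1])
E
```

```text
time: 6.58
position: [0.4734, 0.0581, 0.0534]
tool_rot: [0.125, -3.136, -0.001]
ft_force: [-4.1, 0.8, -0.7]
grip_width: 0.458
grip_force: 25.0
time: 7.2
position: [0.4739, 0.0576, 0.1722]
tool_rot: [0.125, -3.137, 0.001]
ft_force: [0.3, -0.6, -4.3]
grip_width: 0.454
grip_force: 39.9
```

View pics/w3s.png

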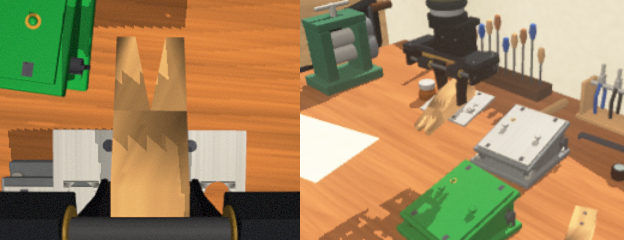

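The pin is tilted nose down in the grip, with the plate's front corners now at about (183,190) and (377,190). I'll check the tilt from this edge and work out the move to the studs.

Run:
```python
from h import *
import pickle
c,st=pickle.load(open("w3.pkl","rb"));T=np.array(st["position"])
im=cv2.imread("pics/w3.png");h=cv2.cvtColor(im,cv2.COLOR_BGR2HSV)
m=(h[:,:,1]<45)&(h[:,:,2]>110)
for r in(194,198,202): x=np.nonzero(m[r,150:420])[0]+150;print(r,x.min(),x.max())
for q in(200,230,340,360): y=np.nonzero(m[150:220,q])[0]+150;print(q,y.min())
for th in(10,13,15,17):
    t=np.radians(th);xf=-42*np.cos(t)+29*np.sin(t);zf=-42*np.sin(t)-29*np.cos(t)
    z=T[2]+.019+zf/1000
    a,b=onz(c,(182.5,189.5),z),onz(c,(377.5,189.5),z);d=(b-a)/np.linalg.norm(b-a);xv=np.cross(d,[0,0,1])
    print(th,"width",(np.linalg.norm(b-a)*1000).round(1),"x front meas",(((a+b)/2-T)@xv*1000).round(1),"pred",xf.round(1),"y",(((a+b)/2-T)@d*1000).round(1),"yaw",np.degrees(np.arctan2(d[1],d[0])).round(2))
print("TCP",T.round(4),"target shift",((np.array([.5955,-.0215,.125])-T)/.2).round(3))
```

```text
194 183 375
198 183 375
202 184 375
200 190
230 190
340 191
360 191
10 width 122.8 x front meas -37.9 pred -36.3 y 0.9 yaw 94.66
13 width 124.1 x front meas -37.5 pred -34.4 y 0.9 yaw 94.66
15 width 124.9 x front meas -37.2 pred -33.1 y 0.9 yaw 94.66
17 width 125.7 x front meas -36.9 pred -31.7 y 0.9 yaw 94.66
TCP [0.4739 0.0576 0.1722] target shift [ 0.608 -0.395 -0.236]
```

```bash
python3 -m crank '[[0.3,0.2,-0.13,0,0],[0.3,0.4,-0.26,0,0],[0.3,0.55,-0.36,0,0],[0.3,0.608,-0.398,-0.1,0],[0.3,0.608,-0.398,-0.286,0]]' 40;python3 -m crank '[[0.3,0,0,0,0],[0.3,0,0,0,0]]'
python3 - <<'E'
from h import *
print((np.array([.5955,-.022,.0939])-np.mean([get_state()["position"] for _ in range(1)],0))/.2)
E
```

```text
time: 7.92
position: [0.5976, -0.0233, 0.115]
tool_rot: [-0.122, 3.138, -0.002]
ft_force: [-0.4, 0.7, -5.5]
grip_width: 0.455
grip_force: 39.9
time: 8.18
position: [0.5963, -0.0217, 0.1165]
tool_rot: [0.125, -3.139, 0.0]
ft_force: [0.3, 0.2, -4.3]
grip_width: 0.46
grip_force: 39.9
[-0.0039282  -0.00161975 -0.11293211]
```

```bash
python3 -m crank '[[0.3,0,0,-0.05,0],[0.3,0,0,-0.09,0],[0.3,0,0,-0.1,0]]'; for i in 1 2; do python3 -m crank '[[0.3,0,0,-0.005,0],[0.3,0,0,-0.01,0],[0.3,0,0,-0.01,0]]'; done
```

```text
time: 8.55
position: [0.5957, -0.0216, 0.0958]
tool_rot: [0.125, -3.138, -0.0]
ft_force: [-0.8, 0.2, -5.1]
grip_width: 0.459
grip_force: 39.9
time: 8.93
position: [0.5963, -0.0218, 0.0945]
tool_rot: [-0.125, 3.139, 0.0]
ft_force: [0.4, -0.2, -5.1]
grip_width: 0.459
grip_force: 39.9
time: 9.3
position: [0.5962, -0.0218, 0.0923]
tool_rot: [0.125, -3.139, -0.0]
ft_force: [0.0, -0.5, -5.2]
grip_width: 0.455
grip_force: 39.9
```

```bash
for i in 1; do python3 -m crank '[[0.3,0,0,-0.005,0],[0.3,0,0,-0.01,0],[0.3,0,0,-0.01,0]]'; done;  python3 -m crank '[[0.3,0,0,-0.005,0],[0.3,0,0,-0.01,0],[0.3,0,0,-0.01,0]]'
```

```text
time: 9.68
position: [0.5961, -0.0218, 0.0902]
tool_rot: [0.125, -3.139, -0.0]
ft_force: [0.6, 0.1, -5.0]
grip_width: 0.456
grip_force: 39.9
time: 10.05
position: [0.5965, -0.0218, 0.0889]
tool_rot: [-0.125, 3.138, 0.0]
ft_force: [-1.7, -0.2, -0.4]
grip_width: 0.459
grip_force: 39.9
```

```bash
for i in 1 2; do python3 -m crank '[[0.3,0,0,-0.005,0],[0.3,0,0,-0.01,0],[0.3,0,0,-0.01,0]]'; done
```

```text
time: 10.42
position: [0.5968, -0.0217, 0.0868]
tool_rot: [-0.125, 3.138, 0.0]
ft_force: [-0.1, -0.7, 0.6]
grip_width: 0.459
grip_force: 39.9
time: 10.8
position: [0.597, -0.0217, 0.0851]
tool_rot: [-0.125, 3.137, 0.0]
ft_force: [0.6, -0.3, 3.9]
grip_width: 0.453
grip_force: 39.9
```

```bash
for i in 1 2; do python3 -m crank '[[0.3,0,0,-0.003,0],[0.3,0,0,-0.005,0],[0.3,0,0,-0.005,0]]'; done
```

```text
time: 11.18
position: [0.5971, -0.0218, 0.0847]
tool_rot: [-0.124, 3.137, 0.001]
ft_force: [-0.8, -0.5, 7.8]
grip_width: 0.457
grip_force: 40.0
time: 11.55
position: [0.5971, -0.0218, 0.0845]
tool_rot: [-0.124, 3.137, 0.001]
ft_force: [-2.4, -0.4, 12.3]
grip_width: 0.453
grip_force: 40.0
```

Run:
```python
from h import *
import pickle
c=get_calibration("wrist");st=get_state();im=get_image("wrist");save("w4",im);s=get_image("side");pickle.dump((c,st),open("w4.pkl","wb"));save("s4",s)
a=cv2.resize(im[140:260,160:400],None,fx=2.9,fy=2.9,interpolation=cv2.INTER_CUBIC)[:,:700]
b=cv2.resize(s[175:255,250:380],(390,240),interpolation=cv2.INTER_CUBIC)
o=np.zeros((590,700,3),np.uint8);o[:348,:a.shape[1]]=a;o[350:590,:390]=b
save("w4c",o)
```

```text
(no output)
```

View pics/w4c.png

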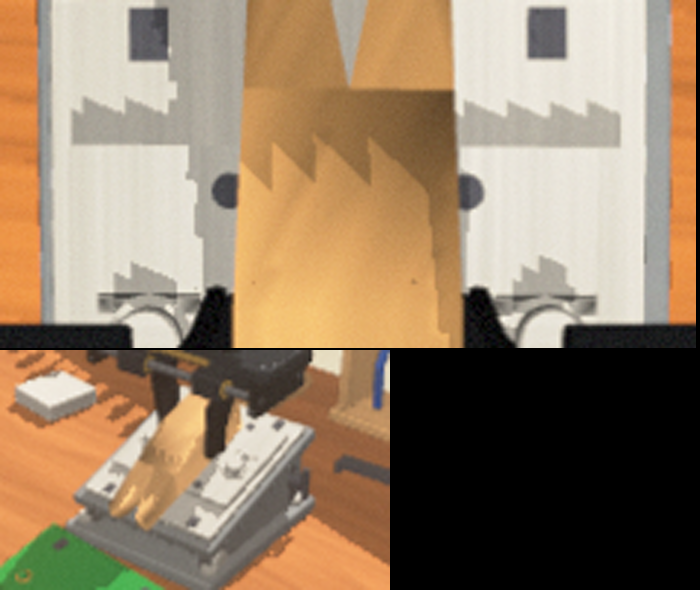

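Both stud heads stand through the wide ends (crop (155,325) and (545,325)). The plate's thin shadow at its front edge, crop row 145, shows it lying flat. Next I'll slide it down the slope in small steps while watching the force.

```bash
python3 -m crank '[[0.3,0,0,-0.004,0],[0.3,0,0,-0.004,0]]'; python3 -m crank '[[0.3,-0.007,-0.0006,-0.002,0],[0.3,-0.014,-0.0012,-0.004,0],[0.3,-0.014,-0.0012,-0.004,0]]'
```

```text
time: 11.9
position: [0.5972, -0.0218, 0.0845]
tool_rot: [-0.124, 3.137, 0.002]
ft_force: [-4.8, 1.0, 17.7]
grip_width: 0.453
grip_force: 40.0
time: 12.28
position: [0.5971, -0.0218, 0.0845]
tool_rot: [-0.124, 3.131, 0.001]
ft_force: [1.8, -0.2, 14.9]
grip_width: 0.457
grip_force: 40.0
```

```bash
python3 -m crank '[[0.3,-0.007,-0.0006,-0.002,0],[0.3,-0.014,-0.0012,-0.004,0],[0.3,-0.014,-0.0012,-0.004,0]]'
```

```text
time: 12.65
position: [0.5958, -0.022, 0.0843]
tool_rot: [-0.124, 3.128, 0.001]
ft_force: [4.9, 0.3, 13.7]
grip_width: 0.457
grip_force: 40.0
```

```bash
for i in 1 2; do python3 -m crank '[[0.3,-0.007,-0.0006,-0.002,0],[0.3,-0.014,-0.0012,-0.004,0],[0.3,-0.014,-0.0012,-0.004,0]]'; done
```

```text
time: 13.02
position: [0.5929, -0.0222, 0.0834]
tool_rot: [-0.124, 3.128, 0.001]
ft_force: [3.6, -0.0, 14.6]
grip_width: 0.457
grip_force: 40.0
time: 13.4
position: [0.5904, -0.0225, 0.0828]
tool_rot: [-0.124, 3.127, 0.001]
ft_force: [3.7, -0.6, 14.8]
grip_width: 0.453
grip_force: 40.0
```

```bash
for i in 1 2 3; do python3 -m crank '[[0.3,-0.007,-0.0006,-0.002,0],[0.3,-0.014,-0.0012,-0.004,0],[0.3,-0.014,-0.0012,-0.004,0]]'; done
```

```text
time: 13.78
position: [0.5878, -0.0227, 0.0821]
tool_rot: [-0.124, 3.127, 0.001]
ft_force: [4.0, -0.5, 15.5]
grip_width: 0.456
grip_force: 40.0
time: 14.15
position: [0.583, -0.0229, 0.0807]
tool_rot: [-0.126, 3.131, 0.001]
ft_force: [1.4, -0.2, 16.6]
grip_width: 0.458
grip_force: 40.0
time: 14.52
position: [0.5818, -0.023, 0.0803]
tool_rot: [-0.125, 3.128, 0.001]
ft_force: [4.1, -0.3, 15.3]
grip_width: 0.456
grip_force: 40.0
```

```bash
for i in 1 2; do python3 -m crank '[[0.3,-0.007,-0.0006,-0.002,0],[0.3,-0.014,-0.0012,-0.004,0],[0.3,-0.014,-0.0012,-0.004,0]]'; done
```

```text
time: 14.9
position: [0.5815, -0.023, 0.0804]
tool_rot: [-0.126, 3.122, 0.001]
ft_force: [9.3, 0.1, 13.4]
grip_width: 0.456
grip_force: 40.0
time: 15.28
position: [0.5812, -0.023, 0.0805]
tool_rot: [-0.126, 3.117, 0.0]
ft_force: [14.0, 0.9, 13.0]
grip_width: 0.455
grip_force: 40.0
```

```bash
python3 -m crank '[[0.3,0.014,0,0.012,0],[0.3,0.02,0.001,0.014,0],[0.3,0.02,0.001,0.014,0]]';  python3 -m crank '[[1,0,0,0,0],[1,0,0,0,0],[1,0,0,0,0],[1,0,0,0,0],[1,0,0,0,0]]'; python3 -m crank '[[1,0,0,0,0],[1,0,0,0.1,0],[1,0,0,0.3,0],[1,0,0,0.5,0],[1,0.0,0,0.5,0]]'
python3 - <<'E'
from h import *
print(get_calibration("wrist")["t"])
c=get_calibration("wrist")
for p in [(.6263,.0251,.0765),(.6045,-.0643,.0795),(.5971,.0231,.0795)]: print(proj(c,p),proj(get_calibration("top"),p))
E
```

```text
time: 15.65
position: [0.5812, -0.0229, 0.0805]
tool_rot: [-0.127, 3.126, 0.0]
ft_force: [8.8, 0.6, 7.4]
grip_width: 0.456
grip_force: 40.0
time: 16.27
position: [0.5748, -0.0238, 0.077]
tool_rot: [0.125, -3.139, -0.0]
ft_force: [-0.3, 0.2, -0.5]
grip_width: 0.934
grip_force: 0.0
time: 16.9
position: [0.5775, -0.024, 0.181]
tool_rot: [-0.125, 3.132, 0.001]
ft_force: [-0.6, 0.6, 0.8]
grip_width: 1.004
grip_force: 0.0
[ 0.07022969 -0.57180847  0.18372381]
[323.57607836 256.98524302] [263.26482149 157.35690425]
[234.70655871 231.16036094] [296.40512771 165.03152655]
[325.81801937 230.88141347] [264.08188758 167.9696729 ]
```

```bash
python3 -m crank '[[1,0.03,0.25,0.1,0],[1,0.06,0.5,0.15,0],[1,0.1,0.7,0.2,0],[1,0.1,0.75,0.2,0],[1,0.1,0.75,0.2,0]]'
python3 - <<'E'
from h import *
import pickle
c=get_calibration("wrist");st=get_state();im=get_image("wrist");save("w5",im);t=get_image("top");pickle.dump((c,st),open("w5.pkl","wb"));save("t5",t)
q=proj(c,(.6,-.02,.075)).astype(int);print(q,proj(c,(.6263,.0251,.0765)),proj(c,(.6045,-.0643,.0795)),proj(c,(.5971,.0231,.0795)))
x0,y0=max(q[0]-80,0),max(q[1]-60,0);print(x0,y0)
a=cv2.resize(im[y0:y0+110,x0:x0+160],None,fx=4.5,fy=4.5,interpolation=cv2.INTER_CUBIC);save("w5c",a)
E
```

```text
time: 17.52
position: [0.5944, 0.1261, 0.216]
tool_rot: [0.126, -3.137, 0.002]
ft_force: [0.0, -1.1, -0.6]
grip_width: 0.998
grip_force: 0.0
[143 192] [184.42558348 219.20105349] [101.32751091 194.19286385] [181.40800004 193.81039962]
63 132
```

View pics/w5c.png

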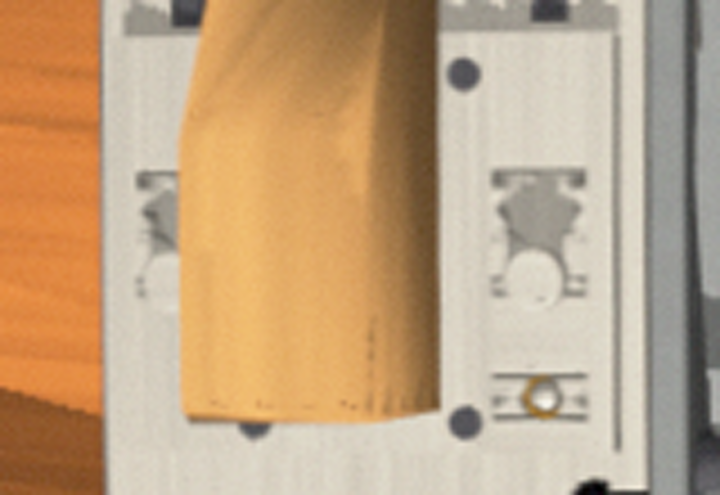

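The crop shows both heads at the slot ends (right one at (535,278)). The plunger's bright tip and brass collar are centred in the plate's hole at (543,397), so the pin is home, and the arm is clear of it.

```bash
python3 -m crank '[[1,0,0,0,0],[1,0,0,0,0],[1,0,0,0,0]]'; python3 -c "from bench import close_job;print(close_job())"
```

```text
time: 18.0
position: [0.5951, 0.1257, 0.2172]
tool_rot: [-0.124, 3.139, 0.0]
ft_force: [0.3, 0.2, -0.1]
grip_width: 1.003
grip_force: 0.0
the job is handed in; nothing more can be done
None
```

The bench pin sits flat under both stud heads with the plunger showing up through its hole, released and handed in at 18 s; `close_job()` returned no verdict, so "fully home" rests on the last camera view and the slide coming to a firm stop.

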